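# Find the rocking lid of the screw tray and press it home

## Robot

A 6-joint arm with a two-finger parallel gripper is mounted at the origin on the work surface. World frame = base frame: x ahead of the robot, y to its left, z up, the work surface at z = 0. Lengths are in m, angles in rad, forces in N, time in s.
With the tool pointing down it reaches from about 0.325 to 0.9 m from the base axis. Payload 6.1 kg.
Tool frame: the origin (TCP) lies midway between the tips of the shut fingers; the grasp point (between the pads) lies 19 mm behind it; x points along the fingers, y is the direction in which the jaws open and shut, and the axes are right-handed (so a half turn about x gives the same grasp; the last joint's range is limited). The gripper opens to 85 mm and grips with 20 to 120 N. Pads are 22 mm wide; open, the fingers measure 114 mm over their backs; the gripper's body (76 mm by 85 mm) begins 54 mm behind the grasp point. The pads swing forward as they close: fully open they stand 13 mm farther back than shut.
Start: joints at [-1.43, 0.22, 1.526, -0, 1.395, -0.126], TCP at [0.165, -0.603, 0.191] pointing down, gripper open.
Joint ranges: [-2.98, 2.98], [-0.91, 2.08], [0.09, 2.57], [-1.24, 4.39], [0.2, 2.65], [-2.68, 2.68]. Speed limits (rad/s): [2.57, 2.57, 3.01, 3.14, 3.14, 3.14].

## Interface

Orientations are given as [roll, pitch, yaw] about the fixed x, y, z axes, in that order (R = Rz(yaw) Ry(pitch) Rx(roll)).
In Python, from plant import movep, move_l, set_joints, gripper_to, hold, inverse_kinematics, observe, get_image, get_calibration, Unreachable, job_done gives the robot as it stands. Calls block until the motion is done:
- movep(position, orientation): joint-space move of the TCP to a pose.
- move_l(position, feed=0.15, rotation=None, max_force=None): straight line of the TCP; rotation=None keeps the orientation; feed is the mean speed in m/s. With max_force (N) it stops when the force on the tool has changed by that much, and returns True; else False.
- set_joints(angles): joint-space move.
- gripper_to(opening, f_grip=None): finger opening in m; f_grip is the grip in N (None keeps the last); returns when the fingers have stopped.
- hold(seconds).
- inverse_kinematics(position, orientation): joint angles nearest the present ones, or None.
- observe(): the state.
- get_image(name): name is "scene" or "side" or "wrist"; returns (picture, depth): 400x640x3 uint8, red, green, blue; 400x640 float32, m along the optical axis (not along the pixel's ray), 0 where there is no reading.
- get_calibration(name): a dict with "intrinsics" (3x3 intrinsics, pixels), "world_from_camera" (4x4, takes a point from camera to world coordinates). Camera axes: x right, y down, z forward; pixel columns grow to the right and rows downward; lengths in m; the calibration is good to about 2 mm. A picture is of the moment at which its call begins: read the wrist's pose just before it. get_calibration takes no time and is no camera call; for the wrist camera it gives the pose at the moment of the call.
A pose or a line that the arm cannot do raises Unreachable and nothing moves.
- job_done(): hands the job in, once; it reports no verdict.
The state is a dict: "time_s": time; "q": joint angles; "joint_velocities": joint speeds; "joint_torque": joint torques, N m; "eef_pos": TCP position; "tcp_rot": TCP orientation; "ft_force": force on the tool from outside, world axes, zero at the start; "torque": the same for the moment, N m; "opening": finger opening in m.
Only numpy, scipy, OpenCV 4.12 (cv2) and the standard library are available. Lean on these libraries where they do the work, as an engineer would, in place of code of your own. Each camera call takes 0.05 s, during which the arm holds its last target.

## Task

One of the five square lids of the red screw tray is not pressed home: push lightly with the fingertips near the border of one lid after another until you find the one that rocks, then press that lid straight down in its middle until it lies flush and no longer rocks. Only press, do not slam or force the lids; do not lift any lid out, and leave the other things on the counter where they are.

Things in the scene. Friction and masses are not known exactly. Their poses are not given: they have to be found in the camera images.
- tray: Fixed red plastic screw tray, 184 mm (its x, away from the robot) by 270 mm (its y), 40 mm high; origin at the centre of its underside, on the counter, z up. 2 rows of 3 wells, 86 mm apart; the far row's middle well is open, five have a lid. Walls 12 mm wide, tops at 40 mm. Wells 74 mm square with a 7 mm ledge all round, 10 mm down, on which a seated lid rests flush with the walls.
- lid_1: Loose square grey lid, 72 x 72 x 10 mm, 60 g, in the well of the near row, left (tray x -43, y +86 mm); all five alike. Origin at the centre of its underside, 30 mm above the counter when seated; axes along the tray's. A lid on the unpressed stud rests level, 3.5 mm proud, and tips up to 0.1 rad to any side at under 1 N on its border until that border meets the ledge 3.5 mm below; seated lids do not give.
- lid_2: Loose square grey lid, 72 x 72 x 10 mm, 60 g, in the well of the near row, middle (tray x -43, y +0 mm); all five alike. Origin at the centre of its underside, 30 mm above the counter when seated; axes along the tray's. Behaves as told for lid_1.
- lid_3: Loose square grey lid, 72 x 72 x 10 mm, 60 g, in the well of the near row, right (tray x -43, y -86 mm); all five alike. Origin at the centre of its underside, 30 mm above the counter when seated; axes along the tray's. Behaves as told for lid_1.
- lid_4: Loose square grey lid, 72 x 72 x 10 mm, 60 g, in the well of the far row, left (tray x +43, y +86 mm); all five alike. Origin at the centre of its underside, 30 mm above the counter when seated; axes along the tray's. Behaves as told for lid_1.
- lid_5: Loose square grey lid, 72 x 72 x 10 mm, 60 g, in the well of the far row, right (tray x +43, y -86 mm); all five alike. Origin at the centre of its underside, 30 mm above the counter when seated; axes along the tray's. Behaves as told for lid_1.
- stud (a joint): Hidden in the middle of every well is a 6 mm square stud; under one lid, any of the five, it is not pressed in. This is how far that stud is in (m): 0 at the start, 0.0035 when its lid lies on the ledge, 0.0042 at its stop. A push of 9 to 11 N on the lid's middle slides it in; it stays where left. It does not tell which lid it is under.
- bolt: Bystander: steel hexagon bolt standing on its head in the tray's open well, 56 mm long, head 24 mm across; its top 61 mm above the counter. Origin at its underside.
- carton: Bystander: small cardboard carton, 60 x 90 x 45 mm high, loose, left of the tray. Origin at the centre of its underside.
- tape: Bystander: yellow tape measure standing on edge, 66 x 36 x 62 mm high, loose, right of the tray. Origin at the centre of its underside.
- wrench: Bystander: steel wrench, 170 mm, lying on the counter near the robot, right. Origin near its middle, on the underside.
- screwdriver: Bystander: screwdriver, 200 mm, lying on the counter near the robot, left. Origin near its middle, on the underside.
- bottle: Bystander: white plastic bottle, 64 mm across, 160 mm high, standing far left. Origin at the centre of its underside.
- tin: Bystander: tin, 80 mm across, 80 mm high, standing far right. Origin at the centre of its underside.
There are look-alikes about, which are no part of the job. What is shaped like the lid_2 but green or yellow is not meant. What is shaped like the lid_1 but turquoise or white is not meant.

How it is judged:
On the way, in this order (a step that is already met when the one before it is completed fails the run):
1. a lid has been made to rock by a push near its border (it tips by more than 0.04 rad, for 0.1 s) (angle between any of lid_1, lid_2, lid_3, lid_4, lid_5's own z axis and vertical above 0.04 rad and value of joint stud below 0.0028 m), for 0.1 s.
2. the stud under that lid has been pressed in by at least 2.8 mm (value of joint stud above 0.0028 m), for 0.1 s.
At the end, for the whole second after the job is handed in: The raised stud is in by at least 2.8 mm, and all five lids lie at rest in their wells, tilted less than 0.02 rad, undersides 28.5 to 31.3 mm above the counter (flush within about 1.3 mm) (value of joint stud above 0.0028 m and angle between each of lid_1, lid_2, lid_3, lid_4, lid_5's own z axis and vertical below 0.02 rad and height (world z) of lid_1 between 0.0285 and 0.0313 m and linear speed of each of lid_1, lid_2, lid_3, lid_4, lid_5 below 0.01 m/s and height (world z) of lid_2 between 0.0285 and 0.0313 m and height (world z) of lid_3 between 0.0285 and 0.0313 m and height (world z) of lid_4 between 0.0285 and 0.0313 m and height (world z) of lid_5 between 0.0285 and 0.0313 m); the robot touches nothing.
It fails at once if a lid is lifted 10 mm or more above its seat (height (world z) of any of lid_1, lid_2, lid_3, lid_4, lid_5 above 0.04 m).
It fails at once if a lid is pressed with more than 45 N (contact force between any of the arm, the fingers and lid_1 above 45 N or contact force between any of the arm, the fingers and lid_2 above 45 N or contact force between any of the arm, the fingers and lid_3 above 45 N or contact force between any of the arm, the fingers and lid_4 above 45 N or contact force between any of the arm, the fingers and lid_5 above 45 N).
It fails at once if a bystander is moved more than 15 mm (distance of any of bolt, carton, tape, wrench, screwdriver, bottle, tin from where it was at the start of the episode above 0.015 m).
It also fails if it takes over 72 s, if anything falls off the work surface, if the arm or the gripper's body presses on something with over 40 N, if the wrist force passes 120 N, or if a joint passes its speed limit or range.

## Working session

There is one attempt and no reset: what is moved stays moved. The work goes in short steps, each a Python script; the robot and the scene stay as the last script left them, time stands still between calls to the robot, and variables do not carry over. Pictures are saved under pics/ and viewed, and the job is handed in when it is done.

```bash
ls; mkdir -p pics; python3 - <<'E'
from plant import *
import cv2
s=observe();print(s)
for n in("scene","side"):
    im,d=get_image(n);cv2.imwrite(f"pics/{n}0.png",im[:,:,::-1]);print(get_calibration(n))
E
```

```text
pics
{'time_s': 0.0, 'q': array([-1.43011819e+00,  2.21230392e-01,  1.52760330e+00,  1.67355351e-05,
        1.39471288e+00, -1.26061726e-01]), 'joint_velocities': array([ 0.00106389, -0.00240183,  0.00020384,  0.00036147,  0.00076513,
        0.00105931]), 'joint_torque': array([-2.39202425e-03, -4.96905541e+01, -3.89396238e+01, -4.09960194e-04,
        1.11374704e-02, -5.85158205e-06]), 'eef_pos': array([ 0.16467151, -0.60220973,  0.19040082]), 'tcp_rot': array([-1.70528759,  1.56884234,  1.70304197]), 'ft_force': array([-0.32201856, -0.3720983 ,  0.14695071]), 'torque': array([ 0.01054111, -0.00396738, -0.01970439]), 'opening': 0.08544952064571183}
{'intrinsics': array([[402.433296  ,   0.        , 323.71748459],
       [  0.        , 402.433296  , 205.65202443],
       [  0.        ,   0.        ,   1.        ]]), 'world_from_camera': array([[ 0.48848272,  0.62991808, -0.6038111 ,  1.10264506],
       [ 0.8725639 , -0.34937829,  0.34141916, -0.37388248],
       [ 0.00410761, -0.69364113, -0.72030904,  0.81260483],
       [ 0.        ,  0.        ,  0.        ,  1.        ]])}
{'intrinsics': array([[370.84918251,   0.        , 317.92751366],
       [  0.        , 370.84918251, 197.59167873],
       [  0.        ,   0.        ,   1.        ]]), 'world_from_camera': array([[-0.92413716, -0.27754722,  0.26256058,  0.22285612],
       [-0.38204185,  0.6781624 , -0.62780553,  0.62609311],
       [-0.00381303, -0.68048755, -0.73274973,  0.77591772],
       [ 0.        ,  0.        ,  0.        ,  1.        ]])}
```

View pics/scene0.png

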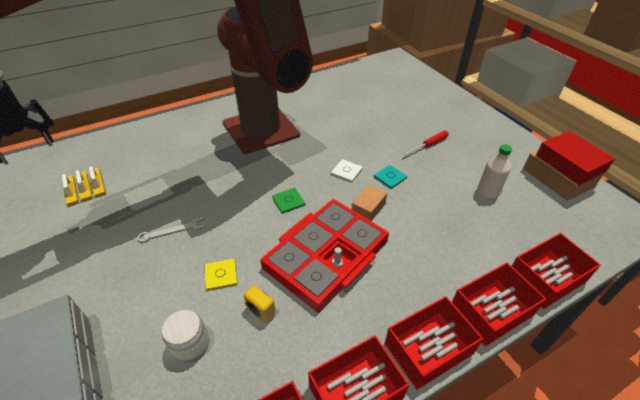

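View pics/side0.png

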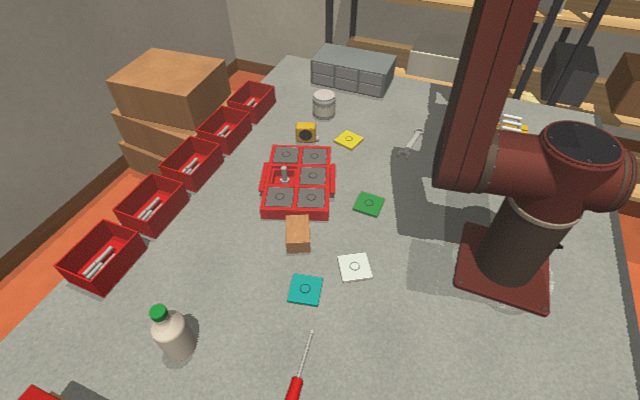

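The scene view shows the red tray at about (325,255), with five grey lids and the bolt at (337,257). The side view shows it at about (297,183), with the carton right beside it at (297,233). Next I'll measure the lid centres in both views.

```bash
cat > h.py <<'E'
import numpy as np, cv2
def rays(px,cal,z):
    K=cal["intrinsics"];T=cal["world_from_camera"]
    px=np.atleast_2d(px).astype(float)
    d=np.c_[(px-K[[0,1],2])/K[[0,1],[0,1]],np.ones(len(px))]@T[:3,:3].T
    o=T[:3,3]
    return o+d*((z-o[2])/d[:,2])[:,None]
def lids(im,box,z=0.04):
    x0,y0,x1,y1=box
    hsv=cv2.cvtColor(im,cv2.COLOR_RGB2HSV)
    red=((hsv[...,0]<8)|(hsv[...,0]>172))&(hsv[...,1]>130)&(hsv[...,2]>40)
    m=np.zeros(red.shape,np.uint8);m[y0:y1,x0:x1]=red[y0:y1,x0:x1]
    cs,_=cv2.findContours(m,cv2.RETR_EXTERNAL,cv2.CHAIN_APPROX_NONE)
    c=max(cs,key=cv2.contourArea);h=cv2.convexHull(c)
    hull=np.zeros_like(m);cv2.fillPoly(hull,[h],1)
    g=((hull>0)&(hsv[...,1]<70)&(m==0)).astype(np.uint8)
    g=cv2.morphologyEx(g,cv2.MORPH_OPEN,np.ones((3,3)))
    cs,_=cv2.findContours(g,cv2.RETR_EXTERNAL,cv2.CHAIN_APPROX_NONE)
    cs=[q for q in cs if cv2.contourArea(q)>150]
    return cs,m
E
python3 - <<'E'
from plant import *
from h import *
np.set_printoptions(precision=4,suppress=True)
for n,box in(("scene",(245,190,400,315)),("side",(250,135,345,225))):
    im,d=get_image(n);cal=get_calibration(n)
    cs,m=lids(im,box)
    for q in cs:
        w=rays(q[:,0]+0.0,cal,.04)[:,:2].astype(np.float32)
        c,sz,a=cv2.minAreaRect(w*1000)
        M=cv2.moments(w.reshape(-1,1,2)*1000)
        cen=np.array([M["m10"],M["m01"]])/M["m00"]
        px=q[:,0].mean(0);mk=np.zeros(d.shape,np.uint8);cv2.drawContours(mk,[q],-1,1,-1)
        v,u=np.nonzero(cv2.erode(mk,np.ones((5,5))));dd=d[v,u]
        K=cal["intrinsics"];P=np.c_[(u-K[0,2])/K[0,0]*dd,(v-K[1,2])/K[1,1]*dd,dd]@cal["world_from_camera"][:3,:3].T+cal["world_from_camera"][:3,3]
        print(n,px,"cen",cen,"rect",c,sz,a,"z med mm",np.median(P[:,2])*1e3,"dpt cen",P.mean(0)[:2]*1e3)
    vis=cv2.resize(im[box[1]:box[3],box[0]:box[2],::-1],None,fx=5,fy=5,interpolation=cv2.INTER_CUBIC);print(vis.shape)
    cv2.imwrite(f"pics/{n}_crop.png",cv2.resize(vis,(min(775,vis.shape[1]),min(590,vis.shape[0]))))
E
```

```text
scene [316.2353 277.0588] cen [ 642.6465 -132.666 ] rect (642.2569580078125, -132.83255004882812) (70.37181854248047, 71.04144287109375) 19.979637145996094 z med mm 44.44400207782378 dpt cen [ 648.6758 -136.0278]
scene [288.5    257.3293] cen [ 562.4076 -162.9161] rect (562.368408203125, -162.919189453125) (70.59947204589844, 70.11823272705078) 19.844133377075195 z med mm 41.03543289455674 dpt cen [ 565.2026 -164.1476]
scene [312.9221 236.0779] cen [533.2866 -82.192 ] rect (533.0802612304688, -82.29579162597656) (70.37996673583984, 69.94447326660156) 20.471357345581055 z med mm 40.88508955515635 dpt cen [534.5892 -82.9635]
scene [361.7333 233.52  ] cen [584.6616  28.1973] rect (584.0691528320312, 28.056800842285156) (69.796142578125, 69.72425079345703) 19.97954750061035 z med mm 41.04887364873689 dpt cen [588.7721  25.0725]
scene [334.8767 216.7534] cen [504.038   -1.2953] rect (503.51885986328125, -1.2092361450195312) (70.37242126464844, 69.38447570800781) 20.452234268188477 z med mm 40.975424730585296 dpt cen [505.2663  -2.0525]
(625, 775, 3)
side [310.7126 197.5517] cen [505.2659 
[... 312 characters left out ...]
70215 z med mm 39.175937882682256 dpt cen [584.0953  32.8666]
side [312.4487 175.7308] cen [534.4795 -78.7454] rect (534.079833984375, -79.09380340576172) (70.9504623413086, 70.22840118408203) 19.921438217163086 z med mm 39.266844897518524 dpt cen [533.1342 -75.9495]
side [313.9306 156.1944] cen [ 563.682  -158.7934] rect (564.3994140625, -158.65719604492188) (69.3522720336914, 64.51285552978516) 22.196815490722656 z med mm 38.814218259424884 dpt cen [ 563.582  -159.5946]
side [285.8219 154.6301] cen [ 645.0669 -133.1905] rect (644.8605346679688, -133.41795349121094) (71.66352081298828, 69.73857116699219) 22.193941116333008 z med mm 42.46452579746801 dpt cen [ 641.541 -126.127]
(450, 475, 3)
```

View pics/scene_crop.png

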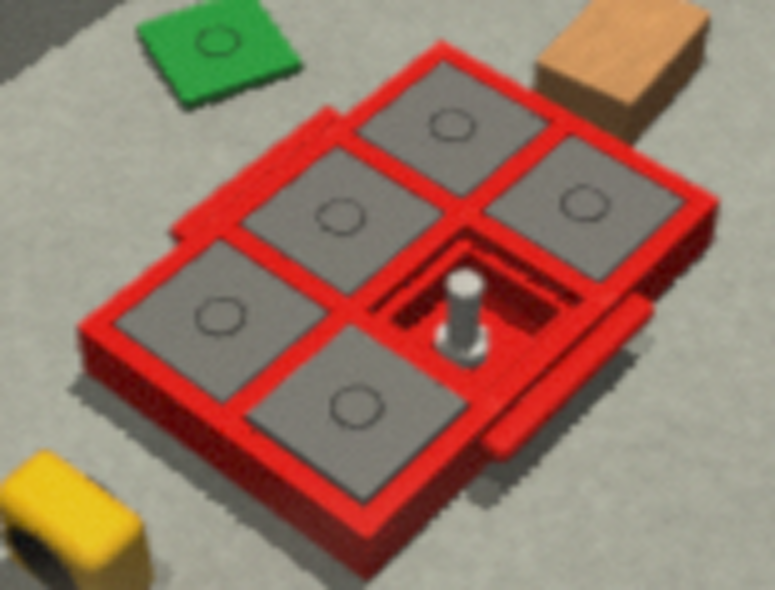

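View pics/side_crop.png

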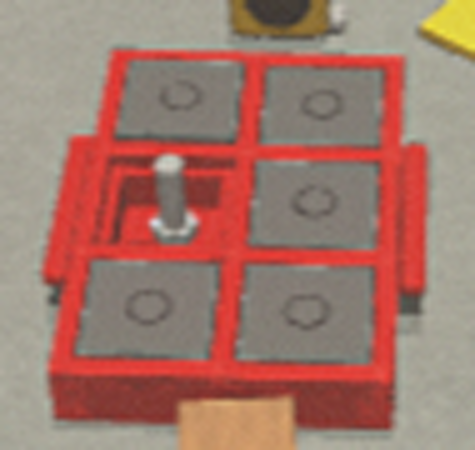

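Depth puts the lid at scene pixel (316,277) about 3.4 mm higher than the other four in both views, and the spacing (86 mm) and yaw (about 20°) fit. That is lid_5, so I'll probe it first, on its −y border, away from the bolt.

```bash
cat >> h.py <<'E'
from scipy.spatial.transform import Rotation as Ro
S=np.array([[504.04,-1.3],[533.29,-82.19],[562.41,-162.92],[584.66,28.2]])/1e3
D=np.array([[505.27,1.64],[534.48,-78.75],[563.68,-158.79],[585.34,31.08]])/1e3
P=(S+D)/2
L=np.array([[-43,86],[-43,0],[-43,-86],[43,86]])/1e3
pc=P.mean(0);lc=L.mean(0)
U,_,Vt=np.linalg.svd((L-lc).T@(P-pc)); R2=Vt.T@U.T
yaw=np.arctan2(R2[1,0],R2[0,0])
def tw(x,y,z): return np.r_[pc+R2@(np.array([x,y])-lc),z]
def rot(a):  # tool y at tray angle a
    y=np.array([np.cos(yaw+a),np.sin(yaw+a),0]);x=np.array([0,0,-1.])
    return Ro.from_matrix(np.c_[x,y,np.cross(x,y)]).as_euler('xyz')
E
python3 - <<'E'
from plant import *
from h import *
np.set_printoptions(precision=4,suppress=True)
print(np.degrees(yaw),"lid5",tw(.043,-.086,.04),"resid mm",1e3*np.abs(np.array([tw(*l,0)[:2] for l in L])-P).max(), "origin",tw(0,0,0))
q0=observe()["q"]
for a in (0,np.pi):
    print(inverse_kinematics(tw(.043,-.110,.09),rot(a)))
a=min((0,np.pi),key=lambda a:(lambda q:9 if q is None else np.abs(q[5]))(inverse_kinematics(tw(.043,-.110,.09),rot(a))))
print("a",a)
gripper_to(0)
movep(tw(.043,-.110,.19),rot(a))
move_l(tw(.043,-.110,.075),feed=.1)
s=observe();print(s["time_s"],s["eef_pos"],s["ft_force"],s["opening"],s["tcp_rot"],rot(a))
im,d=get_image("scene");cv2.imwrite("pics/pre.png",im[180:330,220:420,::-1].repeat(3,0).repeat(3,1))
E
```

```text
19.991510551767504 lid5 [ 0.644  -0.1318  0.04  ] resid mm 0.3965928613088865 origin [ 0.5742 -0.0657  0.    ]
[-0.35    0.4087  1.4882  0.      1.2447 -0.6989]
[-0.35    0.4087  1.4882  0.      1.2447  2.4427]
a 0
4.625 [ 0.653  -0.1547  0.0761] [0.1209 0.5915 0.4833] 4.279151608614695e-05 [ 0.865   1.569  -0.3568] [1.2219 1.5708 0.    ]<sys>:0: UserWarning: Gimbal lock detected. Setting third angle to zero since it is not possible to uniquely determine all angles.
<stdin>:8: UserWarning: Gimbal lock detected. Setting third angle to zero since it is not possible to uniquely determine all angles.
```

View pics/pre.png

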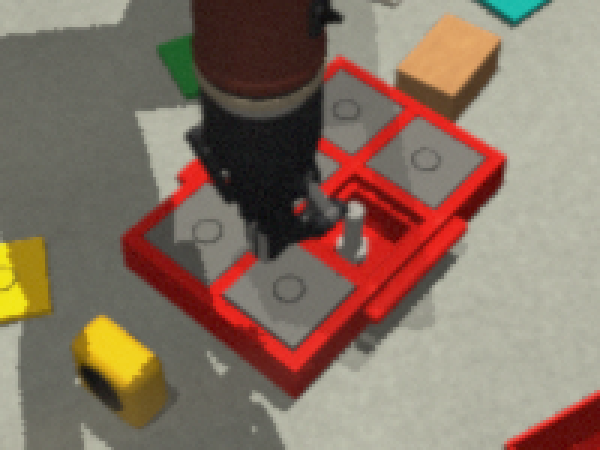

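The fingers are shut above lid_5 and clear of the bolt at crop (355,225). Next is a gentle border probe.

```bash
python3 - <<'E'
from plant import *
from h import *
np.set_printoptions(precision=4,suppress=True)
cal=get_calibration("scene");T=np.linalg.inv(cal["world_from_camera"])
p=T[:3]@np.r_[observe()["eef_pos"],1];p=cal["intrinsics"]@p;print("tcp px",p[:2]/p[2])
move_l(tw(.043,-.110,.050),feed=.03)
hold(.3)
f0=observe()["ft_force"];print("f0",f0)
z=.050
while z>.0375:
    z-=.0005
    hit=move_l(tw(.043,-.110,z),feed=.01,max_force=3)
    s=observe();df=(s["ft_force"]-f0)
    print(round(z,4),s["eef_pos"][2],df,hit)
    if hit or df[2]>2.5: break
hold(.3)
s=observe();print(s["time_s"],s["eef_pos"],s["ft_force"]-f0)
for n in("scene","side"):
    im,d=get_image(n);b=(180,330,220,420) if n=="scene" else (120,240,230,370)
    cv2.imwrite(f"pics/rock_{n}.png",cv2.resize(im[b[0]:b[1],b[2]:b[3],::-1],None,fx=4 if n=="side" else 3.9,fy=4 if n=="side" else 3.9,interpolation=cv2.INTER_CUBIC))
E
```

```text
tcp px [309.3058 274.9554]
f0 [-0.3914  0.2535 -0.105 ]
0.0495 0.04943821508280118 [ 0.3004 -0.0977  0.118 ] False
0.049 0.04893075003045927 [ 1.3155  0.2546 -0.1454] False
0.0485 0.048443063548602706 [-0.5146 -0.9953  0.1093] False
0.048 0.04794792612346829 [ 1.1063 -0.9817 -0.4756] False
0.0475 0.04741689438878946 [-0.1468 -0.102   0.297 ] False
0.047 0.04693273437824476 [ 0.7148 -1.2877  0.2099] False
0.0465 0.04648561919272803 [ 0.3178 -0.3212 -0.6012] False
0.046 0.045969743630504 [ 0.9133 -0.9728 -0.0172] False
0.0455 0.04542415091425048 [ 0.4    -0.1731 -0.0301] False
0.045 0.044931804658657634 [-0.3962 -0.0318 -0.091 ] False
0.0445 0.04443499015282934 [-0.3145  0.0596  0.0842] False
0.044 0.04395127593947537 [ 0.7301 -0.5451  0.4991] False
0.0435 0.0434640726011613 [-0.2039 -0.3264  0.5365] False
0.043 0.04296148823180209 [ 0.5778 -0.1282  0.2309] False
0.0425 0.04243206970835441 [0.9329 0.2244 0.0691] False
0.042 0.04193626813052114 [ 0.8802 -0.3788 -0.1673] False
0.0415 0.04144633966898153 [ 0.6634  0.2649 -0.1473] False
0.041 0.04094955178717039 [ 0.8863 -0.5838  0.6836] False
0.0405 0.040444178094101016 [ 0.0424  0.2276 -0.4666] False
0.04 0.039942438632701756 [-0.5674 -0.995   0.058 ] False
0.0395 0.03942882164721626 [ 1.1595 -1.0035  0.5345] False
0.039 0.03895935622993771 [ 0.5493 -0.3337  0.3561] False
0.0385 0.038479933002482376 [ 0.6817 -0.7719 -0.7364] False
0.038 0.03793471795864053 [ 0.4548 -0.5912 -0.3029] False
0.0375 0.03742247588935066 [ 0.1394 -0.2264 -0.0013] False
12.5083 [ 0.6522 -0.1544  0.0375] [ 0.9068  0.2571 -0.162 ]
```

View pics/rock_scene.png

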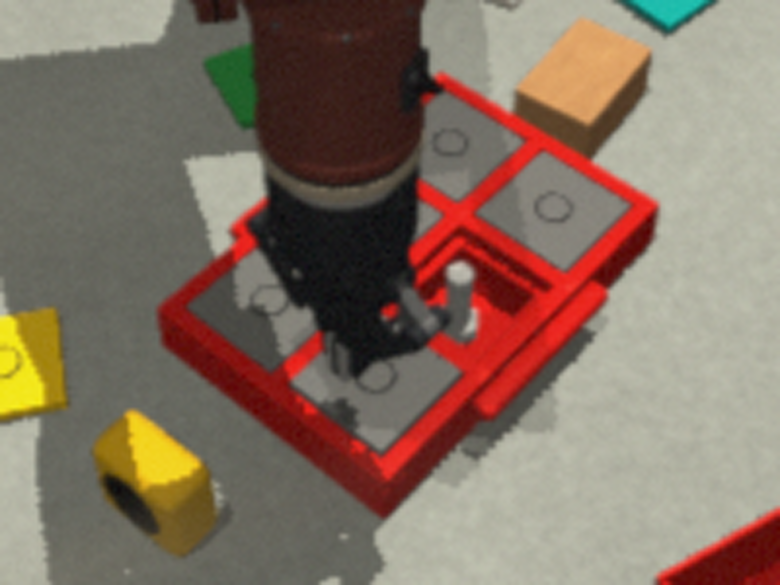

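View pics/rock_side.png

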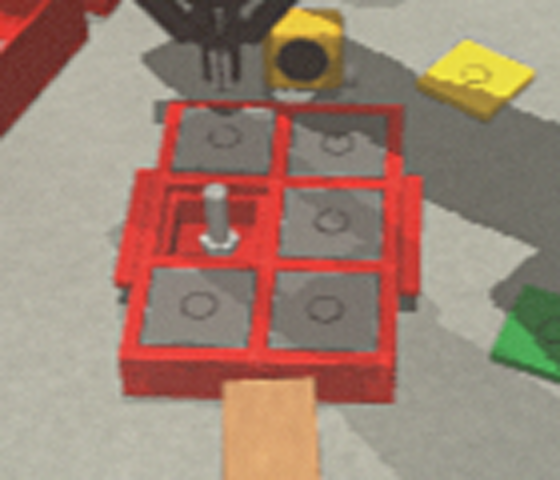

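The views disagree with the reported TCP height. There has been no contact down to 37.5 mm, and in the side view the tips at crop (222,85) float above the tray. I'll triangulate the tips from both views.

```bash
python3 - <<'E'
from plant import *
from h import *
np.set_printoptions(precision=4,suppress=True)
s=observe();print(s["eef_pos"],s["opening"],s["time_s"],s["q"])
Ps=[];
for n in("scene","side"):
    cal=get_calibration(n);T=np.linalg.inv(cal["world_from_camera"])
    M=cal["intrinsics"]@T[:3];Ps.append(M)
    p=M@np.r_[s["eef_pos"],1];print(n,"tcp px",p[:2]/p[2])
    im,d=get_image(n)
    u,v=(p[:2]/p[2]).astype(int)
    c=im[v-45:v+30,u-45:u+45,::-1];c=cv2.resize(c,None,fx=8,fy=8,interpolation=cv2.INTER_CUBIC);print(u-45,v-45)
    cv2.drawMarker(c,(int((p[0]/p[2]-u+45)*8),int((p[1]/p[2]-v+45)*8)),(255,0,255),0,20,2)
    cv2.imwrite(f"pics/tip_{n}.png",c[:600])
im,d=get_image("wrist");cv2.imwrite("pics/w.png",im[:,:,::-1]);c=get_calibration("wrist");print(c)
x=cv2.triangulatePoints(*Ps,np.array([[307.],[276.]]),np.array([[285.5],[141.]]));print((x[:3]/x[3]).T)
E
```

```text
[ 0.6522 -0.1544  0.0375] 2.5901044718161877e-05 12.6083 [-0.35    0.4659  1.5175  0.      1.1582 -0.6989]
scene tcp px [309.6296 284.4419]
264 239
side tcp px [286.8618 150.2479]
241 105
{'intrinsics': array([[275.662 ,   0.    , 320.8804],
       [  0.    , 275.662 , 200.1217],
       [  0.    ,   0.    ,   1.    ]]), 'world_from_camera': array([[ 0.9397,  0.3262,  0.103 ,  0.6271],
       [ 0.3421, -0.8966, -0.2811, -0.0817],
       [ 0.0006,  0.2993, -0.9541,  0.2203],
       [ 0.    ,  0.    ,  0.    ,  1.    ]])}
[[ 0.6529 -0.1578  0.0724]]
```

View pics/tip_scene.png

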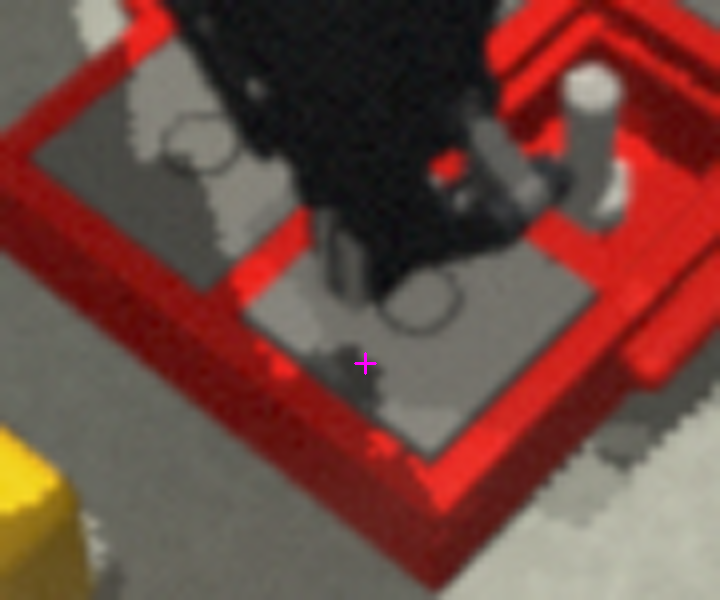

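View pics/tip_side.png

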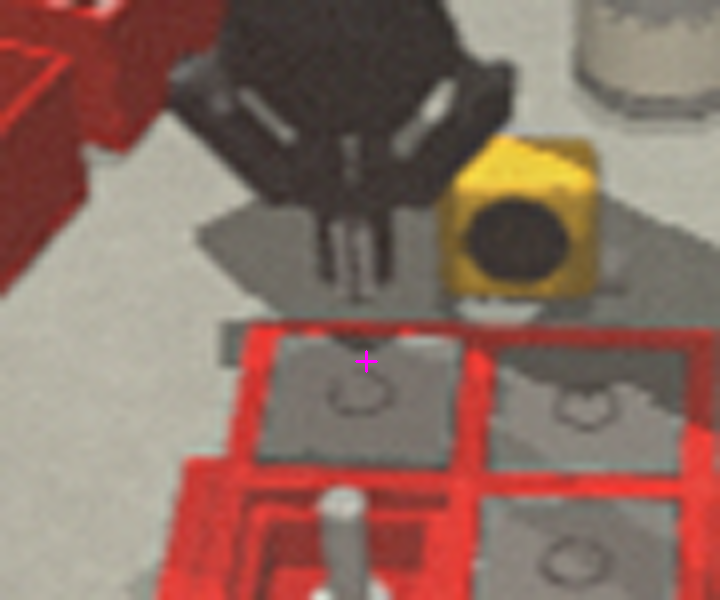

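View pics/w.png

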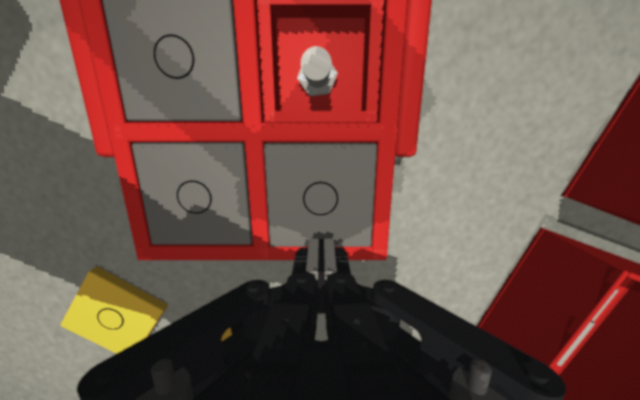

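```bash
python3 - <<'E'
from plant import *
from h import *
np.set_printoptions(precision=4,suppress=True)
s=observe();print(s["eef_pos"])
Ps=[]
for n in("scene","side"):
    cal=get_calibration(n);Ps.append(cal["intrinsics"]@np.linalg.inv(cal["world_from_camera"])[:3])
x=cv2.triangulatePoints(*Ps,np.array([[306.9],[276.9]]),np.array([[285.75],[142.9]]));print("tip tri",(x[:3]/x[3]).T)
def pts(n,uvs):
    im,d=get_image(n);cal=get_calibration(n);K=cal["intrinsics"];T=cal["world_from_camera"]
    for u,v in uvs:
        z=np.median(d[v-1:v+2,u-1:u+2]);p=np.array([(u-K[0,2])/K[0,0]*z,(v-K[1,2])/K[1,1]*z,z]);print(n,u,v,z,T[:3,:3]@p+T[:3,3])
pts("wrist",[(320,198),(350,160),(194,196),(255,220),(312,237),(313,240),(313,250),(313,260),(330,240),(330,250),(330,260),(350,100)])
pts("scene",[(307,275),(306,272),(306,274)])
pts("side",[(285,141),(285,138),(286,140)])
E
```

```text
[ 0.6522 -0.1544  0.0375]
tip tri [[ 0.6516 -0.157   0.0663]]
wrist 320 198 0.18351673 [ 0.645  -0.1322  0.0448]
wrist 350 160 0.17673105 [ 0.6544 -0.1019  0.044 ]
wrist 194 196 0.18690093 [ 0.5646 -0.1611  0.0411]
wrist 255 220 0.19317918 [ 0.6082 -0.1643  0.0401]
wrist 312 237 0.19253762 [ 0.6495 -0.161   0.0443]
wrist 313 240 0.14974834 [ 0.6456 -0.1447  0.0839]
wrist 313 250 0.13946497 [ 0.6459 -0.1449  0.0948]
wrist 313 260 0.12950614 [ 0.6461 -0.1446  0.1051]
wrist 330 240 0.15009312 [ 0.6543 -0.1416  0.0836]
wrist 330 250 0.13908172 [ 0.654  -0.1418  0.0951]
wrist 330 260 0.12987146 [ 0.6537 -0.142   0.1048]
wrist 350 100 0.2019391 [ 0.644  -0.0654  0.0057]
scene 307 275 0.86170375 [ 0.6584 -0.1628  0.0888]
scene 306 272 0.857553 [ 0.6555 -0.1634  0.0967]
scene 306 274 0.859904 [ 0.6569 -0.1644  0.0918]
side 285 141 1.1040285 [ 0.6501 -0.1438  0.082 ]
side 285 138 1.0961317 [ 0.6495 -0.1443  0.093 ]
side 286 140 1.1035501 [ 0.648  -0.1466  0.0843]
```

The world is consistent: the wrist depth also gives lid_5 at 44 mm and lid_3 at 41 mm. The real fingertips simply end about 30 mm behind the reported TCP. I'll keep descending under the force guard and go by contact.

```bash
python3 - <<'E'
from plant import *
from h import *
np.set_printoptions(precision=3,suppress=True)
hold(.2);f0=np.mean([ (hold(.02),observe()["ft_force"])[1] for _ in range(8)],0)
hit=move_l(tw(.043,-.110,.020),feed=.01,max_force=3)
z=observe()["eef_pos"][2];print(hit,z,observe()["ft_force"]-f0)
while not hit and z>-.005:
    z-=.0005
    hit=move_l(tw(.043,-.110,z),feed=.01,max_force=3)
    s=observe();df=(s["ft_force"]-f0)
    print(round(z,4),round(s["eef_pos"][2],4),df,hit)
    if df[2]>2.5: break
hold(.3)
s=observe();print(s["time_s"],s["eef_pos"],s["ft_force"]-f0)
for n in("scene","side"):
    im,d=get_image(n);b=(230,310,260,360) if n=="scene" else (120,200,240,340)
    cv2.imwrite(f"pics/rock2_{n}.png",cv2.resize(im[b[0]:b[1],b[2]:b[3],::-1],None,fx=7,fy=7,interpolation=cv2.INTER_CUBIC))
E
```

```text
False 0.020064893719009276 [0.22  0.336 0.675]
0.0196 0.0195 [-0.605 -0.702  0.111] False
0.0191 0.019 [-0.801 -0.724  0.747] False
0.0186 0.0185 [-0.22  -0.415  0.124] False
0.0181 0.018 [-0.273 -0.112  0.458] False
0.0176 0.0175 [-0.351 -0.332  0.217] False
0.0171 0.017 [ 0.106 -0.522  0.126] False
0.0166 0.0165 [ 0.073 -0.323 -0.42 ] False
0.0161 0.016 [ 0.497 -0.81   0.273] False
0.0156 0.0155 [0.553 0.511 1.007] False
0.0151 0.015 [ 0.331 -0.892 -0.602] False
0.0146 0.0145 [ 0.315 -0.792  0.159] False
0.0141 0.014 [-0.192  0.137  1.338] False
0.0136 0.0135 [0.044 0.117 0.486] False
0.0131 0.013 [ 0.113 -0.66   0.02 ] False
0.0126 0.0125 [-0.269  0.811 -0.178] False
0.0121 0.012 [-0.245  0.046  0.245] False
0.0116 0.0115 [ 0.472 -1.192  1.383] False
0.0111 0.011 [-0.215  0.785  0.454] False
0.0106 0.0105 [-0.567  0.224  0.344] False
0.0101 0.01 [-0.539 -0.031  0.173] False
0.0096 0.0095 [ 0.374 -0.15   0.161] False
0.0091 0.009 [-0.179  0.041 -0.352] False
0.0086 0.0085 [-0.316 -0.803  0.272] False
0.0081 0.008 [0.807 0.143 0.453] False
0.0076 0.0075 [-0.11   0.222  0.312] False
0.0071 0.007 [0.203 0.031 0.03 ] False
0.0066 0.0065 [-0.901 -0.749  0.053] False
0.0061 0.006 [-0.364  0.164  0.752] False
0.0056 0.0055 [-0.758 -0.16  -0.596] False
0.0051 0.005 [-0.     0.847 -0.661] False
0.0046 0.0045 [ 0.193 -0.212  0.226] False
0.0041 0.004 [0.4   0.487 1.044] False
0.0036 0.0035 [0.135 0.298 1.073] False
0.0031 0.003 [ 0.152 -0.671  0.374] False
0.0026 0.0026 [-0.341 -0.232  0.141] False
0.0021 0.0024 [-0.911  0.681  2.397] False
0.0016 0.0022 [-1.683  0.578  5.455] False
24.6917 [ 0.652 -0.154  0.002] [-1.351  1.424  5.166]
```

View pics/rock2_scene.png

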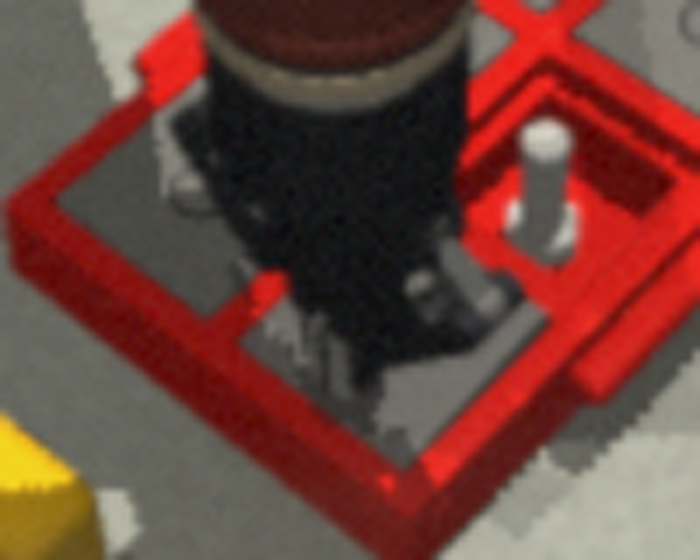

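View pics/rock2_side.png

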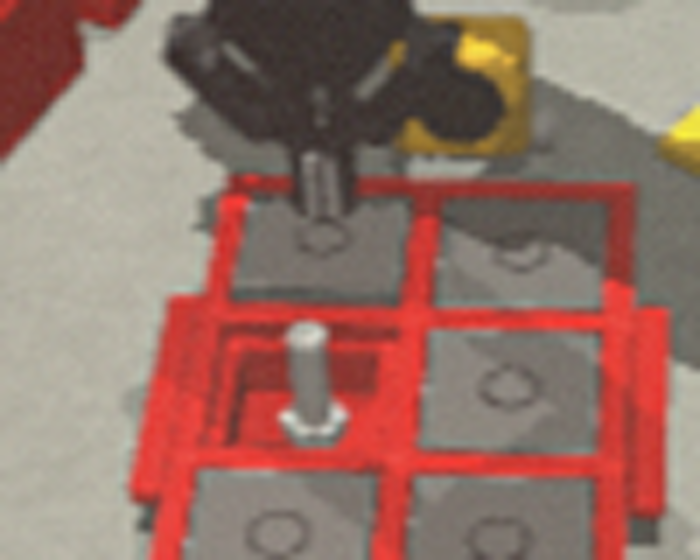

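Contact starts at a reported TCP z of about 2.5 mm. In the side view the tips stand on lid_5's border, at crop (325,215). Next I'll check the tilt from a plane fit to the wrist depth on lid_5.

```bash
cat >> h.py <<'E'
def planefit(im,d,cal,xr=(.012,.074),yr=(-.117,-.055)):
    K=cal["intrinsics"];T=cal["world_from_camera"]
    v,u=np.nonzero(d>0);z=d[v,u]
    Pw=np.c_[(u-K[0,2])/K[0,0]*z,(v-K[1,2])/K[1,1]*z,z]@T[:3,:3].T+T[:3,3]
    l=(Pw[:,:2]-pc)@R2+lc
    hsv=cv2.cvtColor(im,cv2.COLOR_RGB2HSV)[v,u]
    k=(l[:,0]>xr[0])&(l[:,0]<xr[1])&(l[:,1]>yr[0])&(l[:,1]<yr[1])&(Pw[:,2]<.052)&(Pw[:,2]>.03)&(hsv[:,1]<70)
    A=np.c_[l[k]-[np.mean(xr),np.mean(yr)],np.ones(k.sum())]
    c=np.linalg.lstsq(A,Pw[k,2],rcond=None)[0]
    return c,k.sum(),np.std(A@c-Pw[k,2])
E
python3 - <<'E'
from plant import *
from h import *
np.set_printoptions(precision=4,suppress=True)
for n in("wrist","side","scene"):
    im,d=get_image(n);cal=get_calibration(n)
    print(n,"lid5",planefit(im,d,cal),"lid3",planefit(im,d,cal,(-.074,-.012)))
    if n=="wrist":cv2.imwrite("pics/w2.png",im[:,:,::-1])
print(observe()["ft_force"],observe()["time_s"])
E
```

```text
wrist lid5 (array([0.0005, 0.0922, 0.0444]), np.int64(10927), np.float64(0.0010233060738623959)) lid3 (array([ 0.001 , -0.0006,  0.0405]), np.int64(11652), np.float64(0.0006048330860150097))
side lid5 (array([0.0011, 0.0752, 0.043 ]), np.int64(235), np.float64(0.002067774255758485)) lid3 (array([ 0.0011, -0.002 ,  0.0389]), np.int64(274), np.float64(0.0014261510980103568))
scene lid5 (array([0.0004, 0.0988, 0.0446]), np.int64(197), np.float64(0.0016126953879063793)) lid3 (array([-0.0077, -0.013 ,  0.0408]), np.int64(266), np.float64(0.0014335763110722))
[-2.4803  0.1765  4.6906] 24.9417
```

View pics/w2.png

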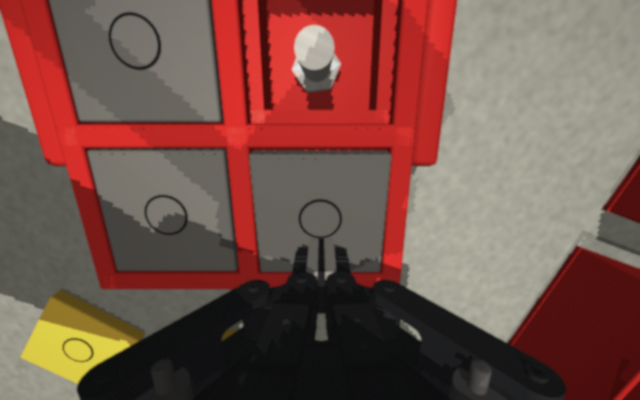

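lid_5 tilts 0.09 rad in the wrist and scene views (0.075 in side), while lid_3 stays flat. So lid_5 rocks, and the stud is still up. Next I'll lift, move over the middle and press straight down.

```bash
python3 - <<'E'
from plant import *
from h import *
np.set_printoptions(precision=3,suppress=True)
move_l(tw(.043,-.110,.022),feed=.04)
move_l(tw(.043,-.086,.022),feed=.05)
hold(.4)
im,d=get_image("wrist");print("before",planefit(im,d,get_calibration("wrist")))
f0=np.mean([ (hold(.02),observe()["ft_force"])[1] for _ in range(8)],0)
move_l(tw(.043,-.086,.006),feed=.02,max_force=5)
z=.006;n=0
while z>-.008:
    z-=.0005
    hit=move_l(tw(.043,-.086,z),feed=.01,max_force=8)
    s=observe();df=s["ft_force"]-f0
    print(round(z,4),round(s["eef_pos"][2],4),df,hit)
    if df[2]>22: break
hold(.3)
s=observe();print(s["time_s"],s["eef_pos"],s["ft_force"]-f0)
E
```

```text
before (array([ 0.001, -0.001,  0.044]), np.int64(6445), np.float64(0.0006052663562834376))
0.0055 0.0056 [-0.409 -0.04  -0.989] False
0.005 0.0049 [-0.129 -0.899  0.243] False
0.0045 0.0044 [-0.404  0.131 -0.042] False
0.004 0.0039 [ 0.548  0.013 -0.988] False
0.0035 0.0038 [-0.867  0.07   2.218] False
0.003 0.0037 [-1.557  1.629  5.527] False
0.0025 0.0035 [-2.195  1.498  6.551] False
0.002 0.0031 [-3.395  1.084  6.618] False
0.0015 0.0027 [-2.539  1.132  8.147] False
0.001 0.0022 [-2.705  0.688  9.053] False
0.0005 0.0017 [-2.892  0.97   7.787] False
-0.0 0.0012 [-2.548  0.392  7.762] False
-0.0005 0.0007 [-2.978  1.094  8.319] False
-0.001 0.0003 [-3.238  1.683  8.183] False
-0.0015 0.0003 [-5.421  1.021 11.412] False
-0.002 0.0002 [-6.673  2.191 14.299] False
-0.0025 0.0002 [-8.289  2.993 16.905] False
-0.003 0.0002 [-10.168   2.962  20.134] False
-0.0035 0.0002 [-10.39    4.144  22.548] False
32.8167 [ 0.644 -0.132  0.   ] [-10.914   4.231  22.17 ]
```

The press matches the description: contact at 3.8 mm, a slide of 3.6 mm at about 8 N, then a hard stop. Now I'll lift off, verify and check the bystanders.

```bash
python3 - <<'E'
from plant import *
from h import *
np.set_printoptions(precision=4,suppress=True)
move_l(tw(.043,-.086,.03),feed=.04)
hold(.2)
im,d=get_image("wrist");c=get_calibration("wrist")
print("lid5",planefit(im,d,c),"lid3",planefit(im,d,c,(-.074,-.012)))
move_l(tw(.043,-.086,.2),feed=.12)
set_joints([-1.43,.22,1.526,0,1.395,-.126]);hold(.3)
for n in("scene","side"):
    im,d=get_image(n);c=get_calibration(n)
    for k,x,y in((1,-43,86),(2,-43,0),(3,-43,-86),(4,43,86),(5,43,-86)):
        print(n,k,planefit(im,d,c,((x-30)/1e3,(x+30)/1e3),((y-30)/1e3,(y+30)/1e3)))
    cv2.imwrite(f"pics/end_{n}.png",im[:,:,::-1])
    a=cv2.imread(f"pics/{n}0.png").astype(int);df=np.abs(a-im[:,:,::-1]).max(2)>45
    df=cv2.morphologyEx(df.astype(np.uint8),cv2.MORPH_OPEN,np.ones((3,3)));st=cv2.connectedComponentsWithStats(df)[2][1:];print("changed",st)
print(observe()["time_s"])
E
```

```text
lid5 (array([ 0.0007, -0.0008,  0.0407]), np.int64(6104), np.float64(0.0006094592709741924)) lid3 (array([ 0.0005, -0.0011,  0.0405]), np.int64(7672), np.float64(0.0006124478132919624))
scene 1 (array([ 0.0018, -0.0027,  0.041 ]), np.int64(395), np.float64(0.0014191030096206345))
scene 2 (array([ 0.0029, -0.0006,  0.0409]), np.int64(453), np.float64(0.0013587036540298858))
scene 3 (array([-0.0027,  0.008 ,  0.0409]), np.int64(514), np.float64(0.0013802241390562552))
scene 4 (array([-0.0009,  0.    ,  0.0408]), np.int64(435), np.float64(0.0013760622876848548))
scene 5 (array([-0.0053,  0.0025,  0.041 ]), np.int64(583), np.float64(0.0013268396021091358))
changed [[ 27 100  25  32 357]
 [ 25 118   4   8  28]
 [  3 130  34  30 428]
 [ 20 132   5   4  17]
 [ 44 134   9   7  49]
 [  0 157   7   7  40]]
side 1 (array([-0.0064,  0.0126,  0.0392]), np.int64(354), np.float64(0.0013689780393785))
side 2 (array([0.0001, 0.0058, 0.0392]), np.int64(303), np.float64(0.0014368082858018632))
side 3 (array([ 0.0038, -0.012 ,  0.0391]), np.int64(259), np.float64(0.0013187077653904406))
side 4 (array([-0.0039,  0.0001,  0.0391]), np.int64(352), np.float64(0.0013705481454501923))
side 5 (array([-0.003 , -0.0016,  0.0391]), np.int64(253), np.float64(0.0013582158036168608))
changed []
38.4083
```

View pics/end_scene.png

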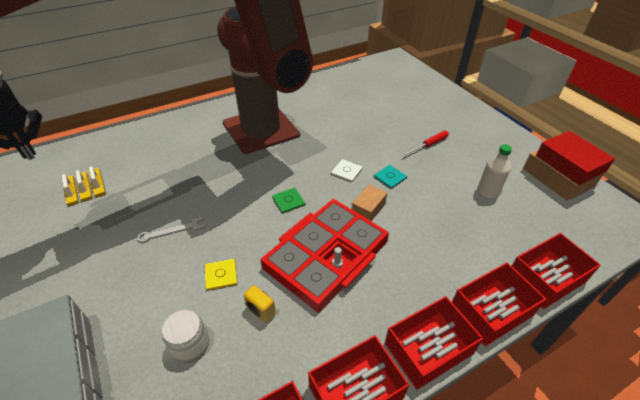

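The picture shows all five lids flush, with lid_5 at (316,277). Nothing has changed apart from the gripper at (20,130).

```bash
python3 -c "
from plant import *
job_done()"
```

```text
the job is handed in; nothing more can be done
```

The unseated lid was lid_5 (far row, right). I found it, rocked it, pressed it flush and handed the job in at about 38 s; the hand-in reports no verdict.

- **Finding it:** Depth in both fixed views showed lid_5 about 3.4 mm above the other four, so I probed only that lid.
- **Rocking it:** A push of about 5 N near its right border, on the side away from the bolt, tipped it about 0.09 rad. It came back level and still proud when I lifted off.
- **Pressing it:** Pressed in the middle, it slid 3.6 mm at about 8 N by the wrist sensor, slightly under the 9–11 N stated. It then met a hard stop, where I stopped pressing at 22 N.

**Last checks:**
- All five lids are level with each other within 0.2 mm in each view.
- Wrist depth puts lid_5 at 40.7 mm and its neighbour lid_3 at 40.5 mm, both tilted by about 0.001 rad.
- A before-and-after comparison of the pictures shows no change apart from the gripper.

**Disagreements:**
- **Fingertips:** They touched about 40 mm behind the reported TCP, so my first descent stopped short, and I went by contact force after that.
- **Side force:** I saw about 10 N of it at the end of the press.
- **Not re-probed:** I did not push lid_5's border again after pressing; that it no longer rocks rests on the depth readings and the hard stop.

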